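Lay out the repair kit on its silhouette pads

ROBOT

A 6-joint arm with a two-finger parallel gripper is mounted at the origin on a cart in front of the work surface, level with it; the furniture and walls round the work are solid. World frame = base frame: x ahead of the robot, y to its left, z up, the work surface at z = 0. Lengths are in m, angles in rad, forces in N, time in s.
With the tool pointing down it reaches from about 0.325 to 0.775 m from the base axis. Payload 5.5 kg.
Tool frame: the origin (TCP) lies on the front face of the gripper's body, between the roots of the fingers; the fingertips stand 80 mm ahead of it and the grasp point (between the pads) lies 61 mm ahead of it; z points along the fingers, y is the line along which they close (so a half turn about z gives the same grasp; the last joint's range is limited). The gripper opens to 88 mm and grips with 3 to 60 N. Pads are 20 mm wide; open, the fingers measure 115 mm over their backs; the gripper's body (75 mm by 178 mm) begins 61 mm behind the grasp point.
Start: joints at [1.112, 0.091, 1.231, -0, 1.82, -0.057], TCP at [0.235, 0.552, 0.303] pointing down, gripper open.
Joint ranges: [-2.87, 2.87], [-0.86, 2.18], [0.17, 2.46], [-1.51, 4.65], [0.06, 2.69], [-2.65, 2.65]. Speed limits (rad/s): [2.57, 2.57, 3.01, 3.14, 3.14, 3.14].

INTERFACE

Orientations are given as a rotation vector (axis times angle).
In Python, from bench import robot gives the robot as it stands.
- The arm moves only by the tool carry_out, never from a script. Its argument "plan" is a list of rows, each a list of 3 entries, a list of its own where there are three numbers: the turn, a rotation vector about the tool's x, y, z in rad, then the shift along the tool's x, y, z in cm, then the opening, from 0 (shut) to 1 (fully open). A call has 1 to 8 rows; each row shifts and turns the commanded pose from where the row before left it, along the tool's axes as they then stand; what a row does not reach is not made up. A row lasts 1/10 s, in which the tool goes at most 50 mm and 8.59 degrees, less where a joint would pass 70% of its speed; a pose out of reach is approached as far as the arm can. A call is refused whole if a number of a shift passes 5 or a number of a turn 0.15, either way. A call with a gripper value outside its range is refused whole. The fingers move at their own pace and stop on an object; "force" is the grip in N (left out, the last holds). Time passes only in rows, so rows that do not move let the fingers close. It gives the time, the measured TCP pose, the force, the opening and the grip force at its end, in the units of the state.
- robot.get_obs(): the state, without advancing time (a new reading comes with each control period).
- robot.snapshot(name): name is "scene" or "top" or "wrist"; returns (picture, depth): 420x560x3 uint8, blue, green, red; 420x560 float32, m along the optical axis (not along the pixel's ray), 0 where there is no reading.
- robot.get_calibration(name): a dict with "fx", "fy", "cx", "cy" (pixels), "position" and "rotation" of the camera in the world; the wrist camera has in their place "mount" (4x4, takes a point from camera to tool coordinates, whose origin is the TCP and whose axes are the flange's). Camera axes: x right, y down, z forward; pixel columns grow to the right and rows downward; lengths in m; the calibration is good to about 2 mm. The wrist camera is an equidistant fisheye: a pixel r from the principal point sees the ray r / f radians off the axis. A picture is of the moment at which its call begins: read the wrist's pose just before it. get_calibration takes no time and is no camera call.
- robot.close_job(): hands the job in; it is judged then, once.
The state is a dict: "time_s": time; "q": joint angles; "qd": joint speeds; "effort": joint torques, N m; "position": TCP position; "eef_rot": TCP orientation; "force": force on the tool from outside, world axes, zero at the start; "ft_torque": the same for the moment, N m; "grip_width": finger opening in m; "finger_force": force on a finger pad.
Only numpy, scipy, OpenCV 4.12 (cv2) and the standard library are available. Lean on these libraries where they do the work, as an engineer would, in place of code of your own. Each camera call takes 0.05 s, during which the arm holds its last target. There are 200 camera calls.

TASK

Lay out the kit for the motor-drive repair: put the capacitor, the shaft coupling, the heat sink and the terminal block each on the black pad that bears its own yellow silhouette, centred on it, right side up and, for the heat sink and the terminal block, lined up with it. Leave the spare push button standing where it is.

Things in the scene. Friction and masses are not known exactly. Their poses are not given: they have to be found in the camera images.
- capacitor: Blue upright cylindrical capacitor, 35 mm diameter, body 53 mm tall, with two screw terminals on top (56 mm in all), about 60 g; can be gripped anywhere on its side. Loose, stands at the start on the green mat, whose top is 2 mm above the bench. Origin at the centre of its underside, z up.
- coupling: White shaft coupling with a red band round its middle, an upright cylinder of 25 mm diameter and 34 mm height with a bore, about 50 g; can be gripped anywhere on its side. Loose, stands at the start on the green mat, whose top is 2 mm above the bench. Origin at the centre of its underside, z up.
- heat_sink: Bare aluminium finned heat sink, 40 (x) x 60 (y) x 26 mm (z), fins upward and running along its y axis, about 90 g; grip it from above across its 40 mm width (along its x axis). Loose, stands at the start on the green mat, whose top is 2 mm above the bench. Origin at the centre of its underside, z up.
- terminal_block: Off-white screw terminal block, 22 (x) x 62 (y) x 16 mm (z), two rows of screws, about 30 g; grip it from above across its 22 mm width (along its x axis). Loose, stands at the start on the green mat, whose top is 2 mm above the bench. Origin at the centre of its underside, z up.
- push_button: Spare push button standing on its red cap, black body, green contact block with two pins on top, at most 33 mm diameter, 46 mm tall. It has no pad and must stay where it is. Loose, stands at the start on the green mat, whose top is 2 mm above the bench. Origin at the centre of its underside, z up.
- capacitor_pad: Kitting pad: a flat black rubber plate 54 (x) x 72 (y) x 4 mm fixed to the mat, with a yellow silhouette flush in its middle: the capacitor's, a large disc of 38 mm diameter with two black dots for the terminals. Origin at the centre of its underside (so the top is 4 mm higher), z up, y along the long sides of pad and silhouette.
- coupling_pad: Kitting pad: a flat black rubber plate 54 (x) x 72 (y) x 4 mm fixed to the mat, with a yellow silhouette flush in its middle: the coupling's, a small disc of 28 mm diameter with one black dot of 11 mm in the middle for the bore. Origin at the centre of its underside (so the top is 4 mm higher), z up, y along the long sides of pad and silhouette.
- heat_sink_pad: Kitting pad: a flat black rubber plate 54 (x) x 72 (y) x 4 mm fixed to the mat, with a yellow silhouette flush in its middle: the heat sink's, a broad rectangle 43 x 63 mm with four black lines along y for the fins. Origin at the centre of its underside (so the top is 4 mm higher), z up, y along the long sides of pad and silhouette.
- terminal_pad: Kitting pad: a flat black rubber plate 54 (x) x 72 (y) x 4 mm fixed to the mat, with a yellow silhouette flush in its middle: the terminal block's, a narrow rectangle 25 x 65 mm with two rows of six small black dots for the screws. Origin at the centre of its underside (so the top is 4 mm higher), z up, y along the long sides of pad and silhouette.
Not all that is in view belongs to the job. Leave any brown look-alike of the coupling alone.

How it is judged:
At the end, for the whole second after the job is handed in: Each part rests flat (tilt under 0.1 rad) on its own pad, within 12 mm of its centre, released and still; heat sink and terminal block lie within 0.2 rad of the pad's long side, either way round; the push button stands within 20 mm of where it began (horizontal distance between capacitor and capacitor_pad below 0.012 m and z of capacitor in the frame of capacitor_pad between 0.001 and 0.007 m and angle between each of capacitor, coupling, heat_sink, terminal_block's own z axis and vertical below 0.1 rad and linear speed of each of capacitor, coupling, heat_sink, terminal_block below 0.02 m/s and angular speed of each of capacitor, coupling, heat_sink, terminal_block below 0.2 rad/s and horizontal distance between coupling and coupling_pad below 0.012 m and z of coupling in the frame of coupling_pad between 0.001 and 0.007 m and horizontal distance between heat_sink and heat_sink_pad below 0.012 m and z of heat_sink in the frame of heat_sink_pad between 0.001 and 0.007 m and horizontal distance between terminal_block and terminal_pad below 0.012 m and z of terminal_block in the frame of terminal_pad between 0.001 and 0.007 m and angle between the y axis of heat_sink and the y axis of heat_sink_pad, either way round below 0.2 rad and angle between the y axis of terminal_block and the y axis of terminal_pad, either way round below 0.2 rad and distance of push_button from where it was at the start of the episode below 0.02 m and angle between push_button's own z axis and vertical below 0.2 rad); the robot touches nothing.
It fails at once if the spare push button is pushed more than 20 mm from its place (distance of push_button from where it was at the start of the episode above 0.02 m).
It also fails if it takes over 83 s, if anything falls off the work surface, if the arm or the gripper's body presses on something with over 40 N, if the wrist force passes 120 N, or if a joint passes its speed limit or range.

## Working session

There is one attempt and no reset: what is moved stays moved. The work goes in short steps, Python scripts to look and compute and a tool call to move; the robot and the scene stay as the last step left them, time stands still between calls to the robot, and variables do not carry over. Pictures are saved under pics/ and viewed, at most 14 in all, crops included, and the job is handed in when it is done.

Besides the shell and the picture viewer there is one more tool, called after "Call:" as a command line: name --argument value ..., lists and objects as JSON in quotes. carry_out: Moves the arm, as the interface text tells. Its arguments: {"type":"object","properties":{"plan":{"type":"array"},"force":{"type":"number"}},"required":["plan"]}

```bash
mkdir -p pics; ls; python3 - <<'E'
from bench import robot
import cv2,numpy as np
o=robot.get_obs();print(o['time_s'],o['position'],o['eef_rot'],o['grip_width'])
for n in("scene","top"):
    p,d=robot.snapshot(n);cv2.imwrite(f"pics/{n}0.png",p);np.savez(f"{n}0.npz",p=p,d=d)
    print(n,robot.get_calibration(n))
print(robot.get_calibration("wrist"))
E
```

```text
pics
0.0 [0.23458676 0.55207695 0.3015149 ] [-6.26802953e-01 -3.07793192e+00  2.97836394e-03] 0.08772234189091004
scene {'fx': 442.84396430180846, 'fy': 442.84396430180846, 'cx': 278.03126336135085, 'cy': 208.82552984378802, 'position': array([ 0.18625874, -0.65754132,  0.40520174]), 'rotation': array([-1.97645657,  0.5756341 , -0.33631732])}
top {'fx': 506.4243069644639, 'fy': 506.4243069644639, 'cx': 286.35800511563195, 'cy': 214.80402516962704, 'position': array([ 0.47815679, -0.03656244,  0.89484209]), 'rotation': array([-2.1417164 ,  2.16192965, -0.07370778])}
{'fx': 325.19226210127806, 'fy': 325.19226210127806, 'cx': 285.90386536778266, 'cy': 210.6595765806739, 'mount': array([[ 8.91506021e-04, -9.58060809e-01, -2.86563589e-01,
         7.77778213e-02],
       [ 9.99999509e-01,  7.30388160e-04,  6.69133553e-04,
         1.15766372e-03],
       [-4.31767981e-04, -2.86564045e-01,  9.58060991e-01,
        -8.24121591e-02],
       [ 0.00000000e+00,  0.00000000e+00,  0.00000000e+00,
         1.00000000e+00]])}
```

View pics/top0.png

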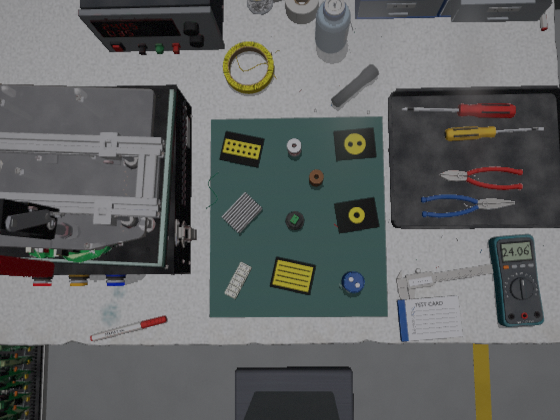

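View pics/scene0.png

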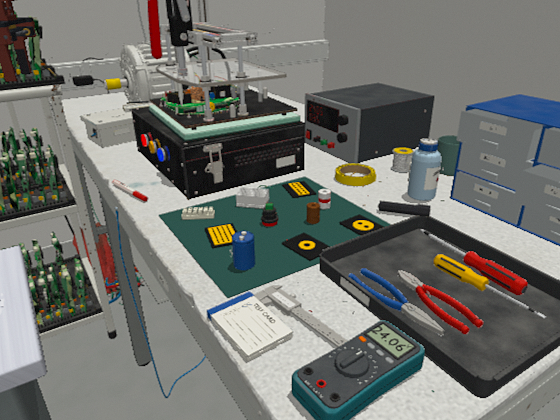

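The top view shows the mat at x 210–387, y 117–317. 
- Parts: the white coupling is at (294,147), the heat sink at (241,212), the terminal block at (238,280), the capacitor at (353,282) and the push button at (294,220).
- Pads: terminal (242,150), capacitor (354,144), coupling (356,215) and heat sink (293,276).
- Things that could be taken for the coupling: the brown cylinder at (316,178), the white tape roll at (302,5) and the push button at (294,220). By the description I choose the white one with the red band at (294,147).

```bash
cat > h.py <<'E'
import numpy as np,cv2
from scipy.spatial.transform import Rotation as R
from bench import robot
def cloud(name,d):
    c=robot.get_calibration(name);v,u=np.mgrid[:420,:560]
    P=np.stack([(u-c['cx'])/c['fx']*d,(v-c['cy'])/c['fy']*d,d],-1)
    return P@R.from_rotvec(c['rotation']).as_matrix().T+c['position']
def ray(name,uv,z):
    c=robot.get_calibration(name);uv=np.atleast_2d(uv)
    r=np.c_[(uv[:,0]-c['cx'])/c['fx'],(uv[:,1]-c['cy'])/c['fy'],np.ones(len(uv))]@R.from_rotvec(c['rotation']).as_matrix().T
    p=c['position'];return (p+r*((z-p[2])/r[:,2])[:,None])[:,:2]
def rect(xy):
    (c,s,a)=cv2.minAreaRect((xy*1000).astype(np.float32))
    if s[0]>s[1]: s=s[::-1]; a=a+90   # a = angle of short side + ... long axis = a+90
    return np.round(c,1),np.round(s,1),round((a+90)%180,1)
E
python3 - <<'E'
from h import *
f=np.load('top0.npz');p,d=f['p'],f['d'];P=cloud('top',d);z=P[...,2]
hsv=cv2.cvtColor(p,cv2.COLOR_BGR2HSV)
mat=np.zeros(z.shape,np.uint8);mat[120:315,213:384]=1
print('mat z',np.median(z[300:310,240:300]),'bench',np.median(z[100:112,200:330]))
# pads: dark+yellow region -> yellow contours
y=cv2.inRange(hsv,(20,100,100),(36,255,255))&(mat*255)
y=cv2.morphologyEx(y,cv2.MORPH_CLOSE,np.ones((7,7)))
for c in cv2.findContours(y,0,2)[0]:
    if cv2.contourArea(c)>60: print('yellow',cv2.boundingRect(c),rect(ray('top',c[:,0].astype(float),.006)))
k=cv2.inRange(hsv,(0,0,0),(179,255,45))
print('objects')
m=((z>.009)&(mat>0)&(d>0)).astype(np.uint8)
n,l,s,_=cv2.connectedComponentsWithStats(m)
for i in range(1,n):
    if s[i,4]<60: continue
    q=P[l==i];t=np.percentile(q[:,2],90);tq=q[q[:,2]>t-.006]
    c=cv2.findContours((l==i).astype(np.uint8),0,2)[0][0][:,0]
    print(s[i],'top',round(t,4),'toppts',rect(tq[:,:2]),'mean',tq[:,:2].mean(0).round(4),hsv[l==i].mean(0).round())
b=P[80:275,0:195];print('machine max z',np.nanmax(b[...,2]),b[b[...,2]>.15][:,:2].min(0),b[b[...,2]>.15][:,:2].max(0))
for x in np.arange(.25,.75,.05):
    s_=(abs(P[...,0]-x)<.025)&(P[...,1]>.1); print(round(x,2),'zmax',P[s_][:,2].max().round(3) if s_.any() else None)
cv2.imwrite('pics/crop0.png',cv2.resize(p[110:325,200:395],None,fx=2.7,fy=2.7,interpolation=cv2.INTER_CUBIC))
E
```

```text
mat z 0.002405757393054042 bench 0.0003814198456946194
yellow (273, 260, 40, 32) (array([464.2, -15.8]), array([43.9, 63.1]), 77.3)
yellow (349, 207, 16, 16) (array([ 569.6, -129.3]), array([26.3, 26.5]), 179.3)
yellow (223, 139, 38, 20) (array([691.,  74.]), array([25.7, 65. ]), 77.6)
yellow (344, 133, 22, 22) (array([ 696.9, -129.4]), array([36.9, 37. ]), 133.3)
objects
[287 138  15  18 210] top 0.038 toppts (array([688.7, -20.3]), array([22.6, 24.2]), 178.9) mean [ 0.6884 -0.0206] [116.  15. 131.]
[309 169  15  17 197] top 0.038 toppts (array([633.7, -58.4]), array([24. , 24.3]), 179.1) mean [ 0.6336 -0.0586] [ 14. 117.  85.]
[222 192  40  41 808] top 0.0298 toppts (array([575.2,  71.4]), array([39.3, 59.5]), 136.6) mean [0.5751 0.0717] [120.   6. 103.]
[286 211  18  19 277] top 0.0426 toppts (array([559.8, -20.8]), array([12.5, 13.5]), 149.4) mean [ 0.5599 -0.0206] [78. 37. 56.]
[225 262  26  36 431] top 0.0198 toppts (array([457.6,  79.4]), array([20.1, 57.5]), 152.3) mean [0.4573 0.0794] [ 34.   9. 138.]
[342 271  23  22 403] top 0.0575 toppts (array([ 454.3, -117.3]), array([33.9, 34. ]), 24.6) mean [ 0.4543 -0.1173] [109. 134. 108.]
machine max z 0.8948420934947563 [ 0.47221427 -0.03656244] [0.76008955 0.41669366]
0.25 zmax -0.462
0.3 zmax -0.466
0.35 zmax 0.017
0.4 zmax 0.017
0.45 zmax 0.374
0.5 zmax 0.426
0.55 zmax 0.427
0.6 zmax 0.328
0.65 zmax 0.328
0.7 zmax 0.24
```

View pics/crop0.png

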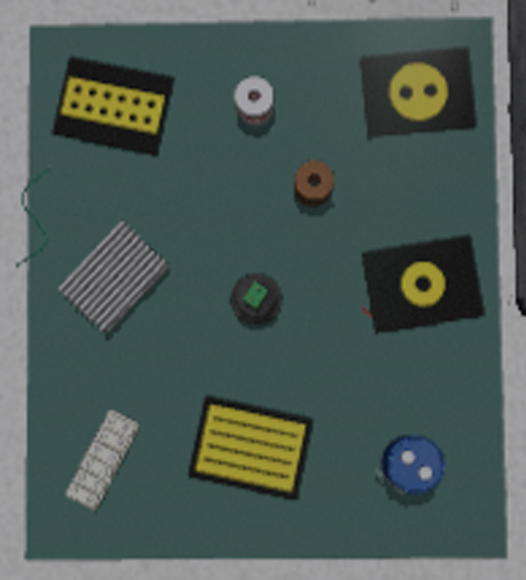

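The crop confirms the choice: white with a red band is at (254,98), and the brown look-alike is at (314,182). Sizes and heights match the descriptions. Next I check the clearance to the machine on the left.

```bash
python3 - <<'E'
from h import *
A=[]
for n in('top','scene'):
    d=np.load(n+'0.npz')['d'];P=cloud(n,d)[d>0];A.append(P)
P=np.vstack(A);P=P[(P[:,2]>.05)&(P[:,2]<.6)&(P[:,1]>.09)&(P[:,1]<.7)&(P[:,0]>.1)&(P[:,0]<.85)]
for z0 in np.arange(.05,.45,.05):
    q=P[(P[:,2]>=z0)&(P[:,2]<z0+.05)]
    print(z0.round(2),'xmin',np.percentile(q[:,0],.3).round(3) if len(q) else '',[(round(x,2),q[(q[:,0]>=x)&(q[:,0]<x+.05)][:,1].min().round(3)) for x in np.arange(.3,.85,.05) if ((q[:,0]>=x)&(q[:,0]<x+.05)).sum()>3])
o=robot.get_obs();T=R.from_rotvec(o['eef_rot']).as_matrix();print(T.round(3))
E
```

```text
0.05 xmin 0.378 [(np.float64(0.35), np.float64(0.6)), (np.float64(0.4), np.float64(0.602)), (np.float64(0.45), np.float64(0.159)), (np.float64(0.5), np.float64(0.143)), (np.float64(0.55), np.float64(0.159)), (np.float64(0.6), np.float64(0.159)), (np.float64(0.65), np.float64(0.159)), (np.float64(0.7), np.float64(0.158)), (np.float64(0.75), np.float64(0.158))]
0.1 xmin 0.47 [(np.float64(0.45), np.float64(0.16)), (np.float64(0.5), np.float64(0.147)), (np.float64(0.55), np.float64(0.159)), (np.float64(0.6), np.float64(0.159)), (np.float64(0.65), np.float64(0.16)), (np.float64(0.7), np.float64(0.159)), (np.float64(0.75), np.float64(0.156))]
0.15 xmin 0.488 [(np.float64(0.45), np.float64(0.176)), (np.float64(0.5), np.float64(0.175)), (np.float64(0.55), np.float64(0.171)), (np.float64(0.6), np.float64(0.169)), (np.float64(0.65), np.float64(0.166)), (np.float64(0.7), np.float64(0.163)), (np.float64(0.75), np.float64(0.167))]
0.2 xmin 0.212 [(np.float64(0.5), np.float64(0.168)), (np.float64(0.55), np.float64(0.166)), (np.float64(0.6), np.float64(0.165)), (np.float64(0.65), np.float64(0.161)), (np.float64(0.7), np.float64(0.16))]
0.25 xmin 0.205 [(np.float64(0.45), np.float64(0.264)), (np.float64(0.5), np.float64(0.186)), (np.float64(0.55), np.float64(0.424)), (np.float64(0.6), np.float64(0.183)), (np.float64(0.65), np.float64(0.447))]
0.3 xmin 0.22 [(np.float64(0.45), np.float64(0.266)), (np.float64(0.5), np.float64(0.129)), (np.float64(0.55), np.float64(0.129)), (np.float64(0.6), np.float64(0.125)), (np.float64(0.65), np.float64(0.418))]
0.35 xmin 0.23 [(np.float64(0.45), np.float64(0.268)), (np.float64(0.5), np.float64(0.242)), (np.float64(0.65), np.float64(0.448))]
0.4 xmin 0.515 [(np.float64(0.5), np.float64(0.244))]
[[-0.92   0.391 -0.001]
 [ 0.391  0.92  -0.002]
 [ 0.    -0.002 -1.   ]]
```

Plan: do the capacitor and the coupling first. The heat sink and the terminal block sit close to the machine (wall at y≈0.157, latch at 0.143), so I'll lean the tool away for those. I start by backing away from the machine before swinging across.

Call:
carry_out --plan '[[[0,0,0],[0,-5,0],0.7],[[0,0,0],[0,-5,0],0.7],[[0,0,0],[0,-5,0],0.7],[[0,0,0],[0,-5,0],0.7],[[0,0,0],[-4,-2.2,0],0.7],[[0,0,0],[-4,-2.2,0],0.7],[[0,0,0],[-4,-2.2,0],0.7],[[0,0,0],[-4,-2.2,0],0.7]]'

```text
time_s: 0.9
position: [0.2696, 0.2231, 0.3025]
eef_rot: [0.625, 3.078, 0.001]
force: [0.9, 1.0, -0.1]
grip_width: 0.0618
finger_force: 0.0
```

```bash
cat >> h.py <<'E'
def goto(x,y,zg,psi,lean=0,T=None,p=None):
    """to put the GRASP POINT at x,y,zg (m) with tool-x heading psi, lean about tool y (deg): turn (rad), shift (cm) in present tool axes"""
    if T is None:
        o=robot.get_obs();T=R.from_rotvec(o['eef_rot']);p=np.array(o['position'])
        m=T.as_matrix();print('t',round(o['time_s'],2),'tcp',p.round(4),'grasp',(p+.061*m[:,2]).round(4),'psi',np.degrees(np.arctan2(m[1,0],m[0,0])).round(1),'zdir',m[:,2].round(3),'w',o['grip_width'].round(4) if hasattr(o['grip_width'],'round') else o['grip_width'],'q',np.round(o['q'],2))
    a=np.radians(psi);B=np.array([[np.cos(a),np.sin(a),0],[np.sin(a),-np.cos(a),0],[0,0,-1.]]).T.T
    G=R.from_matrix(B)*R.from_rotvec([0,np.radians(lean),0])
    tgt=np.array([x,y,zg])-.061*G.as_matrix()[:,2]
    print('turn',(T.inv()*G).as_rotvec().round(3),'shift now axes cm',(T.inv().apply(tgt-p)*100).round(2),'shift after turn',(G.inv().apply(tgt-p)*100).round(2))
E
python3 -c "
from h import *
goto(.454,-.117,.15,90)"
```

```text
t 0.9 tcp [0.2696 0.2231 0.3025] grasp [0.2696 0.2231 0.2415] psi 157.0 zdir [ 0.001  0.    -1.   ] w 0.061769594796919784 q [ 0.59 -0.59  1.81 -0.    1.93 -0.58]
turn [1.00e-03 0.00e+00 1.17e+00] shift now axes cm [-30.24 -24.12   9.14] shift after turn [-34.01  18.44   9.15]
```

Call:
carry_out --plan '[[[0,0,0],[-3.75,-3.0,0],0.7],[[0,0,0],[-3.75,-3.0,0],0.7],[[0,0,0],[-3.75,-3.0,0],0.7],[[0,0,0],[-3.75,-3.0,0],0.7],[[0,0,0],[-3.75,-3.0,0],0.7],[[0,0,0],[-3.75,-3.0,0],0.7],[[0,0,0],[-3.75,-3.0,0],0.7],[[0,0,0],[-3.75,-3.0,0],0.7]]'

```text
time_s: 1.7
position: [0.4519, -0.1157, 0.3023]
eef_rot: [-0.628, -3.078, -0.0]
force: [1.2, 0.8, 0.2]
grip_width: 0.0617
finger_force: 0.0
```

Call:
carry_out --plan '[[[0,0,0.147],[0,0,1],0.7],[[0,0,0.147],[0,0,1],0.7],[[0,0,0.147],[0,0,1],0.7],[[0,0,0.147],[0,0,1],0.7],[[0,0,0.147],[0,0,1],0.7],[[0,0,0.147],[0,0,1],0.7],[[0,0,0.147],[0,0,1],0.7],[[0,0,0.141],[0,0,1],0.7]]'

```text
time_s: 2.5
position: [0.4513, -0.1135, 0.2217]
eef_rot: [-2.229, -2.213, 0.001]
force: [0.1, -0.2, 0.9]
grip_width: 0.0618
finger_force: 0.0
```

```bash
python3 -c "
from h import *
goto(.454,-.117,.034,90)"
```

```text
t 2.5 tcp [ 0.4513 -0.1135  0.2217] grasp [ 0.4513 -0.1135  0.1607] psi 89.6 zdir [-0.001  0.    -1.   ] w 0.061788057176408014 q [-0.32 -0.28  1.72  0.    1.7  -0.31]
turn [-0.001 -0.    -0.007] shift now axes cm [-0.35  0.28 12.67] shift after turn [-0.35  0.27 12.67]
```

Call:
carry_out --plan '[[[0,0,0],[-0.35,0.25,2],0.7],[[0,0,0],[0,0,3.5],0.7],[[0,0,0],[0,0,3.5],0.7],[[0,0,0],[0,0,2.6],0.7],[[0,0,0],[0,0,1],0.7],[[0,0,0],[0,0,0],0.7],[[0,0,0],[0,0,0],0.2],[[0,0,0],[0,0,0],0.2]]' --force 20

```text
time_s: 3.3
position: [0.455, -0.1174, 0.0986]
eef_rot: [2.22, 2.218, 0.002]
force: [0.7, 0.1, 0.2]
grip_width: 0.0489
finger_force: 0.0
```

Call:
carry_out --plan '[[[0,0,0],[0,0,0],0.2],[[0,0,0],[0,0,0],0.2],[[0,0,0],[0,0,-2],0.2],[[0,0,0],[0,0,-3],0.2],[[0,0,0],[0,0,-3],0.2]]'

```text
time_s: 3.8
position: [0.4537, -0.117, 0.1774]
eef_rot: [-2.222, -2.22, 0.001]
force: [0.3, -0.7, -0.5]
grip_width: 0.0347
finger_force: 20.0
```

```bash
python3 -c "
from h import *
goto(.697,-.1294,.039,90)"
```

```text
t 3.8 tcp [ 0.4537 -0.117   0.1774] grasp [ 0.4537 -0.117   0.1164] psi 89.9 zdir [-0.001  0.    -1.   ] w 0.034733332743288804 q [-0.33 -0.26  1.78 -0.    1.62 -0.32]
turn [-0.001 -0.    -0.001] shift now axes cm [-1.22 24.33  7.72] shift after turn [-1.24 24.33  7.74]
```

Call:
carry_out --plan '[[[0,0,0],[-0.2,4,0],0.2],[[0,0,0],[-0.2,4.2,0],0.2],[[0,0,0],[-0.2,4.2,0],0.2],[[0,0,0],[-0.2,4.2,0],0.2],[[0,0,0],[-0.2,4.2,0],0.2],[[0,0,0],[-0.2,3.6,0],0.2],[[0,0,0],[0,0,0],0.2],[[0,0,0],[0,0,0],0.2]]'

```text
time_s: 4.6
position: [0.698, -0.1293, 0.1751]
eef_rot: [-2.221, -2.219, 0.002]
force: [-0.1, 0.9, -0.2]
grip_width: 0.0347
finger_force: 20.0
```

```bash
python3 -c "
from h import *
goto(.697,-.1294,.041,90)"
```

```text
t 4.6 tcp [ 0.698  -0.1293  0.1751] grasp [ 0.6978 -0.1293  0.1141] psi 90.0 zdir [-0.003  0.    -1.   ] w 0.03465793188426422 q [-0.23  0.4   1.1  -0.    1.65 -0.23]
turn [-0.003 -0.    -0.001] shift now axes cm [-0.01 -0.08  7.31] shift after turn [-0.01 -0.1   7.31]
```

Call:
carry_out --plan '[[[0,0,0],[0,0,2.5],0.2],[[0,0,0],[0,0,2.5],0.2],[[0,0,0],[0,0,1.4],0.2],[[0,0,0],[0,0,0.5],0.2],[[0,0,0],[0,0,0.35],0.2],[[0,0,0],[0,0,0],0.2],[[0,0,0],[0,0,0],0.65],[[0,0,0],[0,0,0],0.65]]'

```text
time_s: 5.4
position: [0.6985, -0.1295, 0.1056]
eef_rot: [2.221, 2.219, 0.002]
force: [0.5, -0.7, 1.1]
grip_width: 0.0474
finger_force: 0.0
```

Call:
carry_out --plan '[[[0,0,0],[0,0,0],0.65],[[0,0,0],[0,0,-2],0.65],[[0,0,0],[0,0,-4],0.65],[[0,0,0],[0,0,-3],0.65],[[0,0,0],[5,0,0],0.65],[[0,0,0],[5,0,0],0.65],[[0,0,0],[0,0,0],0.65]]'

```text
time_s: 6.1
position: [0.6982, -0.0233, 0.1951]
eef_rot: [-2.215, -2.227, -0.004]
force: [0.2, -0.0, -1.1]
grip_width: 0.0572
finger_force: 0.0
```

```bash
python3 -c "
from h import *
goto(.6886,-.0205,.022,90)"
```

```text
t 6.1 tcp [ 0.6982 -0.0233  0.1951] grasp [ 0.6983 -0.0231  0.1341] psi 90.3 zdir [ 0.001  0.003 -1.   ] w 0.05715022982316329 q [-0.08  0.36  1.11  0.    1.67 -0.09]
turn [ 0.001 -0.003  0.005] shift now axes cm [ 0.25 -0.98 11.21] shift after turn [ 0.28 -0.96 11.21]
```

Call:
carry_out --plan '[[[0,0,0],[0.25,-0.95,1],0.6],[[0,0,0],[0,0,3],0.6],[[0,0,0],[0,0,3],0.6],[[0,0,0],[0,0,3],0.6],[[0,0,0],[0,0,1.2],0.6],[[0,0,0],[0,0,0],0.6],[[0,0,0],[0,0,0],0.1],[[0,0,0],[0,0,0],0.1]]'

```text
time_s: 6.9
position: [0.6888, -0.0271, 0.0826]
eef_rot: [2.222, 2.22, 0.0]
force: [0.8, 0.2, 0.1]
grip_width: 0.04
finger_force: 0.0
```

Call:
carry_out --plan '[[[0,0,0],[0,0,0],0.1],[[0,0,0],[0,0,0],0.1],[[0,0,0],[0,0,0],0.1],[[0,0,0],[0,0,-2],0.1],[[0,0,0],[0,0,-4],0.1],[[0,0,0],[0,0,-4],0.1],[[0,0,0],[0,0,0],0.1]]'

```text
time_s: 7.6
position: [0.6907, -0.027, 0.1904]
eef_rot: [2.216, 2.214, 0.012]
force: [0.5, 0.5, 0.5]
grip_width: 0.0246
finger_force: 20.0
```

```bash
python3 -c "
from h import *
goto(.5696,-.1293,.025,90)"
```

```text
t 7.6 tcp [ 0.6907 -0.027   0.1904] grasp [ 0.6915 -0.0271  0.1294] psi 89.9 zdir [ 0.012 -0.001 -1.   ] w 0.024596952005558975 q [-0.09  0.34  1.15  0.    1.64 -0.09]
turn [ 0.012  0.001 -0.001] shift now axes cm [-10.23 -12.23  10.3 ] shift after turn [-10.23 -12.11  10.44]
```

Call:
carry_out --plan '[[[0,0,0],[-1.8,-2,0],0.1],[[0,0,0],[-1.8,-2,0],0.1],[[0,0,0],[-1.8,-2,0],0.1],[[0,0,0],[-1.8,-2,0],0.1],[[0,0,0],[-1.8,-2,0],0.1],[[0,0,0],[-1.9,-2.1,0],0.1],[[0,0,0],[0,0,0],0.1],[[0,0,0],[0,0,0],0.1]]'

```text
time_s: 8.4
position: [0.5674, -0.1358, 0.1818]
eef_rot: [-2.223, -2.219, -0.001]
force: [-0.2, -0.5, 0.1]
grip_width: 0.0247
finger_force: 20.0
```

```bash
python3 -c "
from h import *
goto(.5696,-.1358,.0255,90)
p,d=robot.snapshot('top');cv2.imwrite('pics/t1.png',cv2.resize(p[110:325,200:395],None,fx=2.7,fy=2.7))"
```

```text
t 8.4 tcp [ 0.5674 -0.1358  0.1818] grasp [ 0.5674 -0.1358  0.1208] psi 89.9 zdir [ 0.  0. -1.] w 0.024673176802859742 q [-0.29  0.06  1.48  0.    1.6  -0.29]
turn [ 0.    -0.    -0.002] shift now axes cm [0.   0.22 9.53] shift after turn [0.   0.22 9.53]
```

View pics/t1.png

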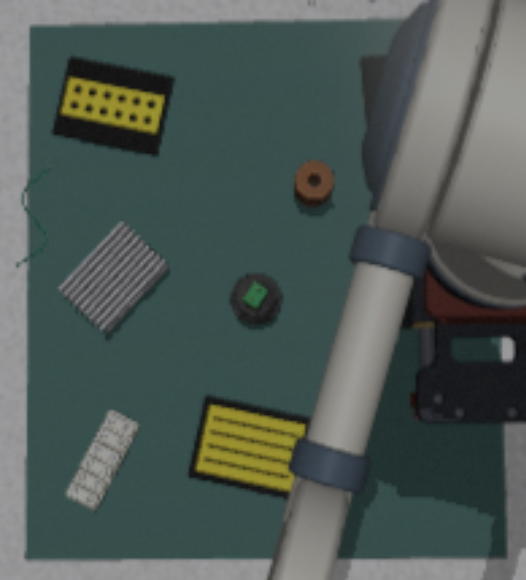

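The view shows the arm over the right side of the mat. The other parts are undisturbed: push button (255,298), brown piece (315,182). I set the coupling down.

Call:
carry_out --plan '[[[0,0,0],[0,0.2,2.5],0.1],[[0,0,0],[0,0,3],0.1],[[0,0,0],[0,0,2.5],0.1],[[0,0,0],[0,0,1],0.1],[[0,0,0],[0,0,0.5],0.1],[[0,0,0],[0,0,0],0.1],[[0,0,0],[0,0,0],0.1],[[0,0,0],[0,0,0],0.5]]'

```text
time_s: 9.25
position: [0.5703, -0.1358, 0.0884]
eef_rot: [2.221, 2.219, 0.002]
force: [0.3, 0.2, -0.0]
grip_width: 0.0296
finger_force: 0.0
```

Call:
carry_out --plan '[[[0,0,0],[0,0,0],0.5],[[0,0,0],[0,0,0],0.5],[[0,0,0],[0,0,0],0.5],[[0,0,0],[0,0,-2],0.5],[[0,0,0],[0,0,-4],0.6],[[0,0,0],[0,0,-4],0.7],[[0,0,0],[0,0,-2],0.7],[[0,0,0],[0,0,0],0.7]]'

```text
time_s: 10.05
position: [0.5708, -0.1362, 0.2117]
eef_rot: [2.218, 2.215, 0.006]
force: [0.3, -0.4, 0.0]
grip_width: 0.0614
finger_force: 0.0
```

```bash
python3 -c "
from h import *
print('heat sink, grip shifted 10mm along (.73,-.69)')
goto(.575+.007,.0715-.007,.12,136.6,25)"
```

```text
heat sink, grip shifted 10mm along (.73,-.69)
t 10.05 tcp [ 0.5708 -0.1362  0.2117] grasp [ 0.5712 -0.1363  0.1507] psi 89.9 zdir [ 0.007 -0.002 -1.   ] w 0.06135648254192324 q [-0.29  0.05  1.43  0.    1.65 -0.29]
turn [ 0.184  0.417 -0.8  ] shift now axes cm [18.31  2.95  3.63] shift after turn [ 7.88 15.35  7.7 ]
```

Call:
carry_out --plan '[[[0,0,-0.14],[0,0,0],0.75],[[0,0,-0.14],[0,0,0],0.75],[[0,0,-0.14],[0,0,0],0.75],[[0,0,-0.14],[0,0,0],0.75],[[0,0,-0.14],[0,0,0],0.75],[[0,0,-0.115],[0,0,0],0.75],[[0,0.145,0],[0,0,0],0.75],[[0,0.145,0],[0,0,0],0.75]]'

```text
time_s: 10.85
position: [0.5687, -0.1348, 0.2062]
eef_rot: [-1.055, -2.66, -0.158]
force: [-0.1, -0.5, 0.4]
grip_width: 0.0657
finger_force: 0.0
```

Call:
carry_out --plan '[[[0,0.145,0],[0,0,0],0.75],[[0,0,0],[0,0,0],0.75],[[0,0,0],[0,0,0],0.75]]'

```text
time_s: 11.15
position: [0.5695, -0.136, 0.2044]
eef_rot: [-1.009, -2.534, -0.221]
force: [1.1, 0.3, 0.3]
grip_width: 0.066
finger_force: 0.0
```

```bash
python3 -c "
from h import *
goto(.582,.0645,.12,136.6,25)
print(robot.get_obs()['qd'].round(3))"
```

```text
t 11.15 tcp [ 0.5695 -0.136   0.2044] grasp [ 0.5507 -0.1184  0.1491] psi 136.6 zdir [-0.307  0.289 -0.907] w 0.06598314591308492 q [-0.37  0.33  1.17  0.18  2.04 -1.13]
turn [-0.001  0.001 -0.001] shift now axes cm [ 8.12 15.44  6.96] shift after turn [ 8.1  15.43  6.99]
[ 0.014 -0.068  0.    -0.001  0.003 -0.   ]
```

Call:
carry_out --plan '[[[0,0,0],[1.6,3.1,1.4],0.75],[[0,0,0],[1.6,3.1,1.4],0.75],[[0,0,0],[1.6,3.1,1.4],0.75],[[0,0,0],[1.6,3.1,1.4],0.75],[[0,0,0],[1.7,3.0,1.4],0.75],[[0,0,0],[0,0,0],0.75],[[0,0,0],[0,0,0],0.75],[[0,0,0],[0,0,0],0.75]]'

```text
time_s: 11.95
position: [0.6001, 0.0464, 0.1789]
eef_rot: [-1.009, -2.539, -0.223]
force: [0.3, -0.8, 0.6]
grip_width: 0.0657
finger_force: 0.0
```

```bash
python3 -c "
from h import *
goto(.582,.0645,.025,136.6,25)
p,d=robot.snapshot('scene');cv2.imwrite('pics/s1.png',cv2.resize(p[60:300,120:420],None,fx=2.5,fy=2.5))"
```

```text
t 11.95 tcp [0.6001 0.0464 0.1789] grasp [0.5816 0.064  0.1235] psi 136.7 zdir [-0.304  0.288 -0.908] w 0.06573316016798326 q [-0.1   0.33  1.22  0.28  1.93 -0.86]
turn [0.001 0.004 0.001] shift now axes cm [-4.14  0.06  8.95] shift after turn [-4.18  0.07  8.93]
```

View pics/s1.png

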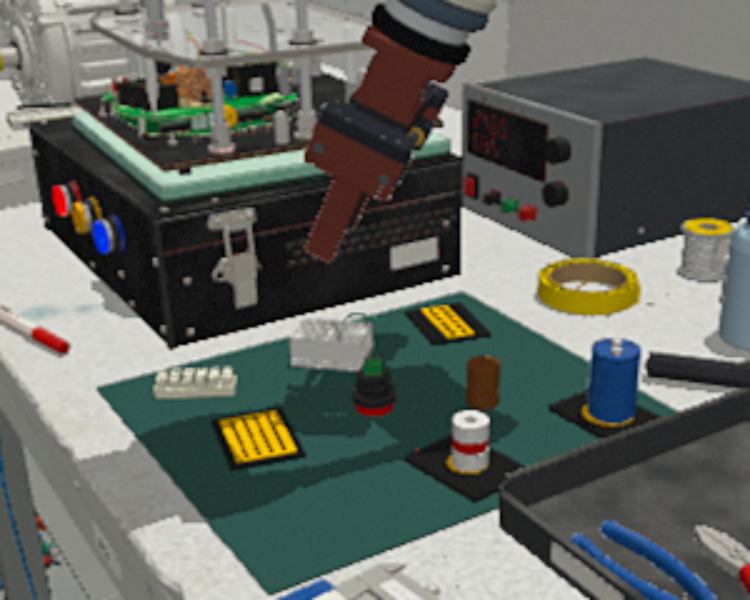

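The view shows the capacitor at (615,380) and the coupling at (470,440) on their pads. The gripper hangs leaned over the heat sink at (330,345), clear of the machine and the frame. I descend and grip.

Call:
carry_out --plan '[[[0,0,0],[-0.8,0,1.75],0.75],[[0,0,0],[-0.8,0,1.75],0.75],[[0,0,0],[-0.8,0,1.75],0.75],[[0,0,0],[-0.8,0,1.75],0.75],[[0,0,0],[-0.85,0,1.75],0.75],[[0,0,0],[0,0,0],0.75],[[0,0,0],[0,0,0],0.75],[[0,0,0],[0,0,0],0.3]]' --force 30

```text
time_s: 12.8
position: [0.6005, 0.0463, 0.0821]
eef_rot: [-1.01, -2.536, -0.223]
force: [-0.8, 0.1, 0.3]
grip_width: 0.0608
finger_force: 0.0
```

Call:
carry_out --plan '[[[0,0,0],[0,0,0],0.3],[[0,0,0],[0,0,0],0.3],[[0,0,0],[0,0,0],0.3],[[0,0,0],[0,0,0],0.3]]'

```text
time_s: 13.2
position: [0.6004, 0.047, 0.0817]
eef_rot: [-1.008, -2.536, -0.223]
force: [-1.0, -1.1, 2.1]
grip_width: 0.0387
finger_force: 30.0
```

```bash
python3 -c "
from h import *
goto(.582,.0645,.12,136.6,25)"
```

```text
t 13.2 tcp [0.6004 0.047  0.0817] grasp [0.5817 0.0646 0.0264] psi 136.6 zdir [-0.306  0.289 -0.907] w 0.03866832591794296 q [-0.1   0.4   1.32  0.27  1.77 -0.9 ]
turn [-0.     0.002  0.001] shift now axes cm [ 3.91  0.01 -8.51] shift after turn [ 3.92  0.01 -8.5 ]
```

Call:
carry_out --plan '[[[0,0,0],[0.8,0,-1.7],0.3],[[0,0,0],[0.8,0,-1.7],0.3],[[0,0,0],[1.2,0,-2.6],0.3],[[0,0,0],[1.2,0,-2.6],0.3],[[0,0,0],[-2,-4,0],0.3],[[0,0,0],[-2,-4,0],0.3],[[0,0,0],[0,0,0],0.3],[[0,0,0],[0,0,0],0.3]]'

```text
time_s: 14.0
position: [0.5719, -0.0367, 0.161]
eef_rot: [-1.011, -2.536, -0.225]
force: [-0.3, 0.0, -1.0]
grip_width: 0.0389
finger_force: 30.0
```

Call:
carry_out --plan '[[[0,-0.145,0],[0,0,-0.5],0.3],[[0,-0.145,0],[0,0,-0.5],0.3],[[0,-0.145,0],[0,0,0],0.3],[[0,0,0.145],[0,0,0],0.3],[[0,0,0.145],[0,0,0],0.3],[[0,0,0.145],[0,0,0],0.3],[[0,0,0.145],[0,0,0],0.3],[[0,0,0.145],[0,0,0],0.3]]'

```text
time_s: 14.8
position: [0.5747, -0.0367, 0.1702]
eef_rot: [2.125, 2.313, 0.003]
force: [0.1, -0.2, -1.3]
grip_width: 0.0387
finger_force: 30.0
```

Call:
carry_out --plan '[[[0,0,0.145],[0,0,0],0.3],[[0,0,0.145],[0,0,0],0.3],[[0,0,0],[0,0,0],0.3],[[0,0,0],[0,0,0],0.3]]'

```text
time_s: 15.2
position: [0.5746, -0.0374, 0.1696]
eef_rot: [2.428, 1.993, 0.002]
force: [0.5, -0.3, -0.6]
grip_width: 0.0387
finger_force: 30.0
```

```bash
python3 -c "
from h import *
goto(.4619,-.0253,.07,77.3)"
```

```text
t 15.2 tcp [ 0.5746 -0.0374  0.1696] grasp [ 0.5747 -0.0374  0.1086] psi 78.8 zdir [ 0.001  0.    -1.   ] w 0.038674055569305435 q [-0.12  0.04  1.52  0.    1.58  0.07]
turn [ 0.001 -0.001  0.026] shift now axes cm [ -1.01 -11.29   3.85] shift after turn [ -1.3  -11.26   3.86]
```

Call:
carry_out --plan '[[[0,0,0.026],[-0.2,-2.8,0],0.3],[[0,0,0],[-0.35,-2.8,0],0.3],[[0,0,0],[-0.35,-2.8,0],0.3],[[0,0,0],[-0.35,-2.85,0],0.3],[[0,0,0],[0,0,2],0.3],[[0,0,0],[0,0,2],0.3],[[0,0,0],[0,0,0],0.3],[[0,0,0],[0,0,0],0.3]]'

```text
time_s: 16.0
position: [0.4618, -0.0258, 0.1291]
eef_rot: [-2.456, -1.958, 0.0]
force: [-0.0, 0.2, -0.9]
grip_width: 0.0389
finger_force: 30.0
```

```bash
python3 -c "
from h import *
goto(.4619,-.0253,.031,77.3)
p,d=robot.snapshot('wrist');cv2.imwrite('pics/w1.png',p)"
```

```text
t 16.0 tcp [ 0.4618 -0.0258  0.1291] grasp [ 0.4617 -0.0258  0.0681] psi 77.1 zdir [-0.  0. -1.] w 0.03892361963961672 q [-0.13 -0.25  1.86  0.    1.53  0.1 ]
turn [-0.    -0.    -0.003] shift now axes cm [0.05 0.   3.71] shift after turn [0.05 0.   3.71]
```

View pics/w1.png

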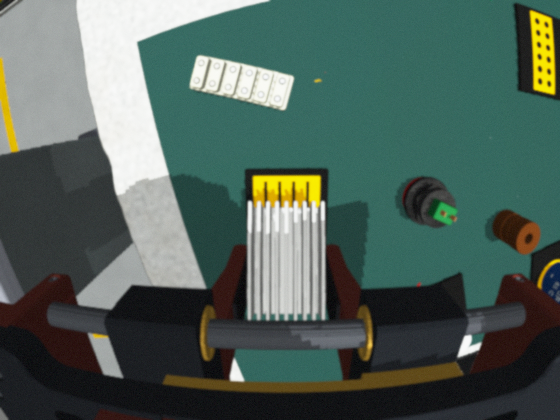

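The wrist view shows the heat sink held level and square to its pad silhouette at (287,185). The push button at (430,205) is standing clear. I lower and release.

Call:
carry_out --plan '[[[0,0,0],[0,0,1.5],0.3],[[0,0,0],[0,0,1.2],0.3],[[0,0,0],[0,0,0.6],0.3],[[0,0,0],[0,0,0.35],0.3],[[0,0,0],[0,0,0],0.3],[[0,0,0],[0,0,0],0.3],[[0,0,0],[0,0,0],0.75],[[0,0,0],[0,0,0],0.75]]'

```text
time_s: 16.85
position: [0.4614, -0.0258, 0.0915]
eef_rot: [-2.457, -1.955, 0.001]
force: [0.7, -0.2, 0.7]
grip_width: 0.0508
finger_force: 0.0
```

Call:
carry_out --plan '[[[0,0,0],[0,0,0],0.75],[[0,0,0],[0,0,-2],0.75],[[0,0,0],[0,0,-4],0.75],[[0,0,0],[0,0,-3],1],[[0,0,0],[0,0,0],1],[[0,0,0],[0,0,0],1]]'

```text
time_s: 17.45
position: [0.462, -0.026, 0.1825]
eef_rot: [2.458, 1.955, 0.001]
force: [0.8, -0.2, -0.2]
grip_width: 0.0856
finger_force: 0.0
```

```bash
python3 -c "
from h import *
goto(.4575,.0794,.12,62.3,25)"
```

```text
t 17.45 tcp [ 0.462  -0.026   0.1825] grasp [ 0.462  -0.026   0.1215] psi 77.0 zdir [ 0.001  0.    -1.   ] w 0.08561175211509472 q [-0.13 -0.28  1.79  0.    1.63  0.1 ]
turn [-0.055  0.434  0.253] shift now axes cm [ 7.67 -3.46  0.72] shift after turn [ 5.63 -5.29  3.42]
```

Call:
carry_out --plan '[[[0,0,0.128],[0,0,0],1],[[0,0,0.128],[0,0,0],1],[[0,0.145,0],[0,0,0],1],[[0,0.145,0],[0,0,0],1],[[0,0.145,0],[0,0,0],1],[[0,0,0],[0,0,0],1],[[0,0,0],[2.8,-2.65,1.7],1],[[0,0,0],[2.8,-2.65,1.7],1]]'

```text
time_s: 18.25
position: [0.4446, 0.0561, 0.1734]
eef_rot: [-2.459, -1.479, -0.536]
force: [-0.1, 0.8, 0.4]
grip_width: 0.0879
finger_force: 0.0
```

Call:
carry_out --plan '[[[0,0,0],[0,0,0],1],[[0,0,0],[0,0,0],1]]'

```text
time_s: 18.45
position: [0.4445, 0.0572, 0.1741]
eef_rot: [-2.453, -1.488, -0.537]
force: [0.3, 0.6, -0.4]
grip_width: 0.0878
finger_force: 0.0
```

```bash
python3 -c "
from h import *
goto(.4575,.0794,.026,62.3,25)"
```

```text
t 18.45 tcp [0.4445 0.0572 0.1741] grasp [0.4563 0.0799 0.1187] psi 62.5 zdir [ 0.193  0.371 -0.908] w 0.08777933412871537 q [-0.19 -0.47  1.99  0.41  1.5   0.28]
turn [-0.002  0.005  0.003] shift now axes cm [-3.89  0.12  8.43] shift after turn [-3.93  0.12  8.41]
```

Call:
carry_out --plan '[[[0,0,0],[-0.8,0.1,1.7],1],[[0,0,0],[-0.8,0,1.7],1],[[0,0,0],[-0.8,0,1.7],1],[[0,0,0],[-0.8,0,1.7],1],[[0,0,0],[-0.75,0,1.7],1],[[0,0,0],[0,0,0],1],[[0,0,0],[0,0,0],1],[[0,0,0],[0,0,0],0.5]]' --force 15

```text
time_s: 19.25
position: [0.4461, 0.0552, 0.0813]
eef_rot: [-2.454, -1.483, -0.541]
force: [0.8, -0.2, 0.2]
grip_width: 0.0828
finger_force: 0.0
```

Call:
carry_out --plan '[[[0,0,0],[0,0,0],0.5],[[0,0,0],[0,0,0],0.5],[[0,0,0],[0,0,0],0.5],[[0,0,0],[0,0,0],0.5]]'

```text
time_s: 19.65
position: [0.446, 0.0557, 0.0814]
eef_rot: [-2.453, -1.484, -0.542]
force: [-1.5, 0.2, 1.2]
grip_width: 0.0622
finger_force: 15.0
```

```bash
python3 -c "
from h import *
goto(.41,.06,.05,0,25)"
```

```text
t 19.65 tcp [0.446  0.0557 0.0814] grasp [0.458  0.0785 0.0261] psi 62.3 zdir [ 0.196  0.373 -0.907] w 0.06216298605225692 q [-0.2  -0.4   2.11  0.43  1.32  0.2 ]
turn [-0.459  0.001  0.986] shift now axes cm [-1.25 -5.67 -3.22] shift after turn [-4.59 -0.43 -4.77]
```

Call:
carry_out --plan '[[[0,0,0],[0.4,0,-0.9],0.5],[[0,0,0],[0.4,0,-0.9],0.5],[[0,0,0],[-1.0,-1.6,-0.46],0.5],[[0,0,0],[-1.0,-1.6,-0.46],0.5],[[0,0,0],[-0.95,-1.65,-0.46],0.5],[[0,0,0],[0,0,0],0.5],[[0,0,0],[0,0,0],0.5],[[0,0,0],[0,0,0],0.5]]'

```text
time_s: 20.45
position: [0.3884, 0.0491, 0.1017]
eef_rot: [-2.454, -1.484, -0.544]
force: [0.6, 0.6, -1.4]
grip_width: 0.0618
finger_force: 15.0
```

```bash
python3 -c "
from h import *
goto(.40,.072,.0265,62.3,25)"
```

```text
t 20.45 tcp [0.3884 0.0491 0.1017] grasp [0.4005 0.0719 0.0464] psi 62.3 zdir [ 0.197  0.373 -0.907] w 0.06179338222999097 q [-0.25 -0.62  2.22  0.43  1.45  0.2 ]
turn [0.001 0.001 0.001] shift now axes cm [-0.85 -0.04  1.8 ] shift after turn [-0.86 -0.04  1.8 ]
```

Call:
carry_out --plan '[[[0,0,0],[-0.4,0,0.9],0.5],[[0,0,0],[-0.4,0,0.85],0.5],[[0,0,0],[0,0,0],0.5],[[0,0,0],[0,0,0],0.5],[[0,0,0],[0,0,0],0.8],[[0,0,0],[0,0,0],0.8],[[0,0,0],[0,0,0],0.8],[[0,0,0],[0.4,0,-0.9],0.8]]'

```text
time_s: 21.25
position: [0.387, 0.0493, 0.0907]
eef_rot: [-2.453, -1.483, -0.539]
force: [-0.4, 0.1, -0.8]
grip_width: 0.0702
finger_force: 0.0
```

Call:
carry_out --plan '[[[0,0,0],[1.2,0,-2.6],0.8],[[0,0,0],[1.6,0,-3.5],0.6],[[0,-0.145,0],[0,0,0],0.6],[[0,-0.145,0],[0,0,0],0.6],[[0,-0.145,0],[0,0,0],0.6],[[0,0,0],[0,0,0],0.6],[[0,0,0],[0,0,0],0.6]]'

```text
time_s: 21.95
position: [0.3876, 0.0497, 0.1589]
eef_rot: [-2.685, -1.628, -0.003]
force: [0.3, -0.5, -0.6]
grip_width: 0.0526
finger_force: 0.0
```

```bash
python3 -c "
from h import *
goto(.40,.072,.12,152.3,25)
p,d=robot.snapshot('wrist');cv2.imwrite('pics/w2.png',p)"
```

```text
t 21.95 tcp [0.3876 0.0497 0.1589] grasp [0.3877 0.0499 0.0979] psi 62.5 zdir [ 0.001  0.003 -1.   ] w 0.05257370958247363 q [ 0.04 -0.49  1.99  0.    1.64  0.52]
turn [ 0.343  0.34  -1.54 ] shift now axes cm [ 2.54  2.64 -1.63] shift after turn [-1.7   2.55 -2.6 ]
```

View pics/w2.png

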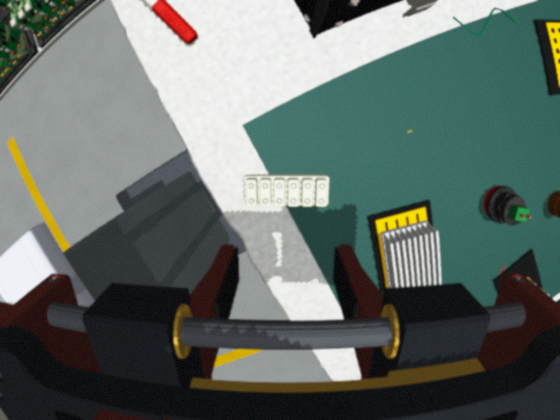

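The wrist view shows the terminal block upright at (287,190), square to the tool and partly over the mat's edge. I check its position while turning for the cross grip.

Call:
carry_out --plan '[[[0,0,-0.143],[0,0,-0.3],0.6],[[0,0,-0.143],[0,0,-0.3],0.6],[[0,0,-0.143],[0,0,-0.3],0.6],[[0,0,-0.143],[0,0,0],0.6],[[0,0,-0.143],[0,0,0],0.6],[[0,0,-0.143],[0,0,0],0.6],[[0,0,-0.143],[0,0,0],0.6],[[0,0,-0.143],[0,0,0],0.6]]'

```text
time_s: 22.8
position: [0.3872, 0.0479, 0.1677]
eef_rot: [-1.376, -2.824, -0.004]
force: [-1.5, 0.1, 0.5]
grip_width: 0.0528
finger_force: 0.0
```

Call:
carry_out --plan '[[[0,0,-0.143],[0,0,0],0.6],[[0,0,-0.143],[0,0,0],0.6],[[0,0,-0.138],[0,0,0],0.6],[[0,0.145,0],[0,0,0],0.6],[[0,0.145,0],[0,0,0],0.6],[[0,0.145,0],[0,0,0],0.6],[[0,0,0],[0,0,0],0.6],[[0,0,0],[0,0,0],0.6]]'

```text
time_s: 23.6
position: [0.3876, 0.0478, 0.1672]
eef_rot: [-0.657, -2.637, -0.146]
force: [0.1, 0.0, 0.3]
grip_width: 0.0528
finger_force: 0.0
```

```bash
python3 - <<'E'
from h import *
c=robot.get_calibration('wrist');p=np.array([.3876,.0497,.1589]);T=R.from_rotvec([-2.685,-1.628,-.003])
d=np.array([287-c['cx'],190-c['cy']]);r=np.hypot(*d);th=r/c['fx']
v=np.r_[np.sin(th)*d/r,np.cos(th)];M=c['mount'];o=p+T.apply(M[:3,3]);w=T.apply(M[:3,:3]@v)
print('block',(o+w*(.016-o[2])/w[2]).round(4))
f,dd=robot.snapshot('top');P=cloud('top',dd);hsv=cv2.cvtColor(f,cv2.COLOR_BGR2HSV)
m=(P[...,2]>.010)&(P[...,2]<.026)&(P[...,0]>.35)&(P[...,0]<.45)&(P[...,1]>.03)&(P[...,1]<.12)
print(m.sum(), rect(P[m][:,:2]) if m.sum() else '')
goto(.40,.072,.026,152.3,25)
E
```

```text
block [0.4016 0.0721 0.016 ]
0 
t 23.65 tcp [0.3875 0.0482 0.1679] grasp [0.3649 0.0603 0.1125] psi 152.1 zdir [-0.369  0.197 -0.908] w 0.052621372017397895 q [-0.08 -0.19  1.78  0.18  1.94 -1.13]
turn [ 0.003  0.004 -0.003] shift now axes cm [-5.96  2.69  6.79] shift after turn [-6.    2.69  6.76]
```

Call:
carry_out --plan '[[[0,0,0],[-1.15,1.35,-0.5],0.6],[[0,0,0],[-1.2,1.35,-0.55],0.6],[[0,0,0],[0,0,0],0.6],[[0,0,0],[-0.9,0,1.95],0.6],[[0,0,0],[-0.9,0,1.95],0.6],[[0,0,0],[-0.9,0,1.95],0.6],[[0,0,0],[0,0,0],0.6],[[0,0,0],[0,0,0],0.6]]'

```text
time_s: 24.45
position: [0.4222, 0.0609, 0.1039]
eef_rot: [-0.653, -2.637, -0.145]
force: [0.7, -1.1, 0.0]
grip_width: 0.0526
finger_force: 0.0
```

```bash
python3 -c "
from h import *
goto(.401,.072,.0255,152.3,25)"
```

```text
t 24.45 tcp [0.4222 0.0609 0.1039] grasp [0.3995 0.0729 0.0486] psi 152.2 zdir [-0.372  0.197 -0.907] w 0.05256306233894713 q [-0.05 -0.04  1.77  0.18  1.81 -1.13]
turn [ 0.001  0.003 -0.002] shift now axes cm [-1.14 -0.    2.02] shift after turn [-1.15  0.    2.02]
```

Call:
carry_out --plan '[[[0,0,0],[-0.6,0,1.0],0.6],[[0,0,0],[-0.55,0,1.0],0.6],[[0,0,0],[0,0,0],0.6],[[0,0,0],[0,0,0],0.1],[[0,0,0],[0,0,0],0.1],[[0,0,0],[0,0,0],0.1],[[0,0,0],[0,0,0],0.1],[[0,0,0],[0,0,0],0.1]]' --force 20

```text
time_s: 25.25
position: [0.4245, 0.0599, 0.08]
eef_rot: [-0.653, -2.636, -0.144]
force: [-0.7, -0.0, 1.0]
grip_width: 0.0217
finger_force: 20.0
```

```bash
python3 -c "
from h import *
goto(.401,.072,.0255,152.3,25)"
```

```text
t 25.25 tcp [0.4245 0.0599 0.08  ] grasp [0.4018 0.0719 0.0247] psi 152.2 zdir [-0.373  0.197 -0.907] w 0.02168686772450431 q [-0.05 -0.01  1.78  0.18  1.77 -1.14]
turn [ 0.001  0.001 -0.002] shift now axes cm [ 0.1  -0.02 -0.04] shift after turn [ 0.1  -0.02 -0.04]
```

Call:
carry_out --plan '[[[0,0,0],[1.05,0,-2.3],0.1],[[0,0,0],[1.05,0,-2.3],0.1],[[0,0,0],[1.05,0,-2.3],0.1],[[0,0,0],[1.05,0,-2.3],0.1],[[0,-0.145,0],[0,-3,0],0.1],[[0,-0.145,0],[0,-3,0],0.1],[[0,-0.145,0],[0,0,0],0.1],[[0,0,0.145],[0,0,0],0.1]]'

```text
time_s: 26.05
position: [0.3961, 0.0065, 0.1821]
eef_rot: [0.975, 2.979, 0.0]
force: [-1.2, 1.1, -0.9]
grip_width: 0.022
finger_force: 20.0
```

Call:
carry_out --plan '[[[0,0,0.145],[0,0,0],0.1],[[0,0,0.145],[0,0,0],0.1],[[0,0,0.145],[0,0,0],0.1],[[0,0,0.145],[0,0,0],0.1],[[0,0,0.145],[0,0,0],0.1],[[0,0,0.145],[0,0,0],0.1],[[0,0,0.145],[0,0,0],0.1],[[0,0,0.145],[0,0,0],0.1]]'

```text
time_s: 26.85
position: [0.397, 0.0065, 0.181]
eef_rot: [-2.458, -1.957, 0.0]
force: [-0.6, 0.7, -1.3]
grip_width: 0.0217
finger_force: 20.0
```

```bash
python3 -c "
from h import *
goto(.68,.01,.10,77.6)"
```

```text
t 26.85 tcp [0.397  0.0065 0.181 ] grasp [0.397  0.0065 0.12  ] psi 77.1 zdir [-0.  0. -1.] w 0.021667404031267948 q [-0.07 -0.47  1.94  0.    1.67  0.16]
turn [-0.   -0.   -0.01] shift now axes cm [ 6.68 27.51  1.99] shift after turn [ 6.42 27.57  2.  ]
```

Call:
carry_out --plan '[[[0,0,0],[0.95,3.9,0],0.1],[[0,0,0],[0.95,3.9,0],0.1],[[0,0,0],[0.95,3.9,0],0.1],[[0,0,0],[0.95,3.9,0],0.1],[[0,0,0],[0.95,3.9,0],0.1],[[0,0,0],[0.95,3.9,0],0.1],[[0,0,0],[0.95,3.9,0],0.1],[[0,0.145,0],[0,0,0],0.1]]'

```text
time_s: 27.65
position: [0.6814, 0.0143, 0.1748]
eef_rot: [-2.37, -1.905, -0.167]
force: [0.0, 0.5, -2.3]
grip_width: 0.0219
finger_force: 20.0
```

Call:
carry_out --plan '[[[0,0.145,0],[0,0,0],0.1],[[0,0.145,0],[0,0,0],0.1],[[0,0,0],[0,0,0],0.1],[[0,0,0],[0,0,0],0.1]]'

```text
time_s: 28.05
position: [0.6777, 0.0109, 0.1804]
eef_rot: [-2.211, -1.768, -0.483]
force: [0.1, 0.2, -0.0]
grip_width: 0.022
finger_force: 20.0
```

```bash
python3 -c "
from h import *
goto(.691,.074,.075,77.6,25)"
```

```text
t 28.05 tcp [0.6777 0.0109 0.1804] grasp [0.6833 0.0358 0.125 ] psi 77.3 zdir [ 0.091  0.408 -0.908] w 0.022045717165101265 q [-0.2   0.27  1.29  0.43  1.57  0.02]
turn [ 0.001  0.005 -0.005] shift now axes cm [ 1.42 -0.07  6.17] shift after turn [ 1.39 -0.06  6.18]
```

Call:
carry_out --plan '[[[0,0,0],[0.47,0,2.05],0.1],[[0,0,0],[0.47,0,2.05],0.1],[[0,0,0],[0.47,0,2.05],0.1],[[0,0,0],[0,0,0],0.1],[[0,0,0],[0,0,0],0.1]]'

```text
time_s: 28.55
position: [0.6864, 0.0506, 0.1318]
eef_rot: [-2.207, -1.772, -0.486]
force: [-0.2, 0.8, -0.3]
grip_width: 0.0218
finger_force: 20.0
```

```bash
python3 -c "
from h import *
goto(.691,.074,.030,77.6,25)
p,d=robot.snapshot('scene');cv2.imwrite('pics/s2.png',cv2.resize(p[60:300,120:420],None,fx=2.5,fy=2.5))"
```

```text
t 28.55 tcp [0.6864 0.0506 0.1318] grasp [0.6919 0.0756 0.0764] psi 77.5 zdir [ 0.091  0.41  -0.908] w 0.02177006483238061 q [-0.14  0.31  1.33  0.43  1.47  0.04]
turn [ 0.001  0.003 -0.001] shift now axes cm [-2.13 -0.05  4.14] shift after turn [-2.14 -0.05  4.13]
```

View pics/s2.png

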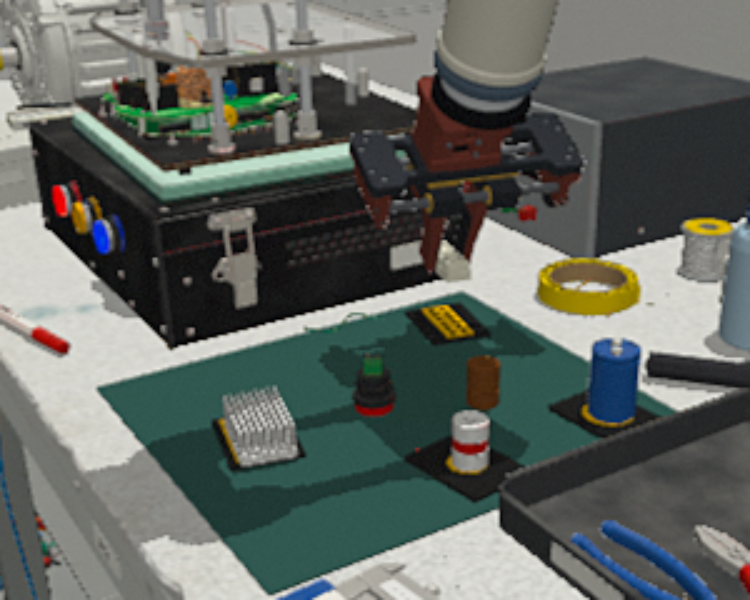

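The view shows the block held level above its pad, and the heat sink, coupling and capacitor on theirs. I check the clearance to the power supply behind before descending.

```bash
python3 -c "
from h import *
for n in('top','scene'):
    d=np.load(n+'0.npz')['d'];P=cloud(n,d)[d>0];q=P[(P[:,0]>.72)&(P[:,0]<1)&(P[:,1]>.0)&(P[:,1]<.14)&(P[:,2]>.04)&(P[:,2]<.3)]
    print(n,len(q),q.min(0),np.percentile(q[:,0],[1,5,20]),q[q[:,0]<.85][:,1].min() if (q[:,0]<.85).any() else '')"
```

```text
top 1299 [0.85612987 0.03104359 0.04032013] [0.85691469 0.85941854 0.87454763] 
scene 2409 [0.85569784 0.01282421 0.04000255] [0.85759676 0.8701948  0.8764571 ]
```

Call:
carry_out --plan '[[[0,0,0],[-0.7,-0.05,1.4],0.1],[[0,0,0],[-0.7,0,1.4],0.1],[[0,0,0],[-0.45,0,0.8],0.1],[[0,0,0],[-0.25,0,0.5],0.1],[[0,0,0],[0,0,0],0.1],[[0,0,0],[0,0,0],0.1],[[0,0,0],[0,0,0],0.4],[[0,0,0],[0,0,0],0.4]]'

```text
time_s: 29.4
position: [0.6857, 0.0479, 0.0853]
eef_rot: [-2.208, -1.769, -0.488]
force: [0.1, 0.1, 0.1]
grip_width: 0.0339
finger_force: 0.0
```

```bash
python3 -c "
from h import *
goto(.691,.074,.030,77.6,25)"
```

```text
t 29.4 tcp [0.6857 0.0479 0.0853] grasp [0.6913 0.073  0.03  ] psi 77.4 zdir [ 0.092  0.411 -0.907] w 0.03385796863286644 q [-0.15  0.34  1.38  0.44  1.4   0.  ]
turn [ 0.002  0.001 -0.003] shift now axes cm [ 0.07 -0.04  0.04] shift after turn [ 0.07 -0.04  0.04]
```

Call:
carry_out --plan '[[[0,0,0],[0,0,0],0.4],[[0,0,0],[0,0,0],0.4],[[0,0,0],[0.6,0,-1.3],0.5],[[0,0,0],[1.5,0,-3.2],0.5],[[0,0,0],[1.5,0,-3.2],0.5],[[0,0,0],[0,-4,-2],0.5],[[0,0,0],[0,-4,-2],0.5],[[0,0,0],[-4,0,-2],0.5]]'

```text
time_s: 30.2
position: [0.5921, 0.009, 0.2129]
eef_rot: [-2.202, -1.777, -0.494]
force: [1.4, -1.5, 0.3]
grip_width: 0.0436
finger_force: 0.0
```

Call:
carry_out --plan '[[[0,-0.145,0],[0,-4,0],0.5],[[0,-0.145,0],[0,-4,0],0.5],[[0,-0.145,0],[0,-4,0],0.5],[[0,0,0],[0,-4,0],0.5],[[0,0,0],[0,-4,0],0.5],[[0,0,0],[0,-4,0],0.5],[[0,0,0],[0,0,0],0.5]]'

```text
time_s: 30.9
position: [0.3571, 0.0588, 0.2096]
eef_rot: [2.449, 1.965, 0.006]
force: [0.8, -0.2, 0.9]
grip_width: 0.044
finger_force: 0.0
```

```bash
python3 -c "
from h import *
goto(.4,0,.2,77)
p,d=robot.snapshot('top');cv2.imwrite('pics/t2.png',cv2.resize(p[110:325,200:395],None,fx=2.7,fy=2.7));np.savez('top2.npz',p=p,d=d)"
```

```text
t 30.9 tcp [0.3571 0.0588 0.2096] grasp [0.3574 0.0589 0.1486] psi 77.5 zdir [ 0.004  0.001 -1.   ] w 0.04403011543745272 q [ 0.07 -0.59  1.97  0.    1.76  0.29]
turn [ 0.004 -0.002  0.008] shift now axes cm [-4.8   5.48 -5.13] shift after turn [-4.77  5.5  -5.14]
```

View pics/t2.png

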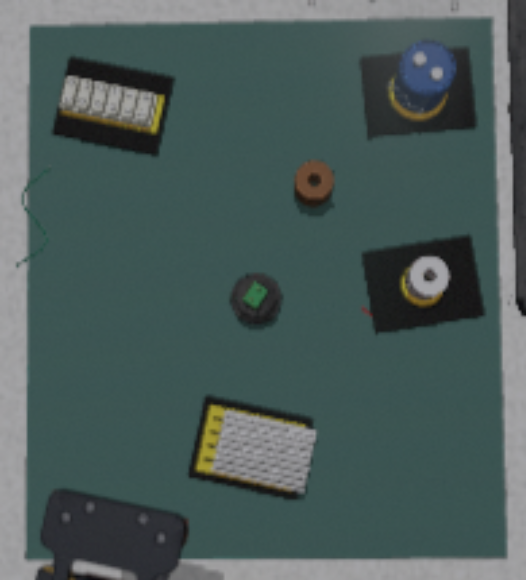

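The view shows all four parts upright on their pads, with the push button (255,298) unmoved. The heat sink at (260,450) looks shifted to the right, so I measure it.

```bash
python3 - <<'E'
from h import *
P=cloud('top',np.load('top2.npz')['d']);z=P[...,2]
for n,(x,y,h,a) in dict(heat=(.4642,-.0158,.032,77.3),term=(.691,.074,.022,77.6),cap=(.6969,-.1294,.059,0),coup=(.5696,-.1293,.040,0),button=(.5599,-.0206,.0426,0)).items():
    m=(np.hypot(P[...,0]-x,P[...,1]-y)<.06)&(z>h-.006)&(z<h+.004);q=P[m][:,:2]
    c=rect(q);print(n,c,q.mean(0).round(4),'off mm',(c[0]-np.array([x,y])*1000).round(1),'dyaw',c[2]-a,'zmed',np.median(z[m]).round(4))
E
```

```text
heat (array([462.8, -24.8]), array([38.5, 59.5]), 76.6) [ 0.4624 -0.0245] off mm [-1.4 -9. ] dyaw -0.7000000000000028 zmed 0.0324
term (array([691.8,  75.1]), array([20. , 59.8]), 76.7) [0.6914 0.0753] off mm [0.8 1.1] dyaw -0.8999999999999915 zmed 0.0223
cap (array([ 699.2, -129.1]), array([33.6, 33.7]), 21.9) [ 0.6987 -0.1292] off mm [2.3 0.3] dyaw 21.9 zmed 0.0588
coup (array([ 570.6, -130. ]), array([23.4, 24.1]), 90.2) [ 0.571  -0.1293] off mm [ 1.  -0.7] dyaw 90.2 zmed 0.0402
button (array([560.1, -20.5]), array([11. , 13.7]), 145.5) [ 0.5599 -0.0204] off mm [0.2 0.1] dyaw 145.5 zmed 0.0425
```

Everything is in tolerance, but the heat sink is 9 mm off along its length, which is a thin margin. I'll mend it.

```bash
python3 -c "
from h import *
goto(.4627,-.0248,.1,76.8)"
```

```text
t 30.95 tcp [0.3589 0.0584 0.2096] grasp [0.3592 0.0584 0.1486] psi 77.5 zdir [ 0.005  0.001 -1.   ] w 0.0439677172909647 q [ 0.07 -0.59  1.97  0.    1.76  0.29]
turn [ 0.005 -0.002  0.012] shift now axes cm [-5.88 11.92  4.91] shift after turn [-5.73 12.01  4.86]
```

Call:
carry_out --plan '[[[0,0,0.012],[-1.9,4,0],0.75],[[0,0,0],[-1.9,4,0],0.75],[[0,0,0],[-1.9,4,0],0.75],[[0,0,0],[0,0,2.5],0.75],[[0,0,0],[0,0,2.5],0.75],[[0,0,0],[0,0,0],0.75],[[0,0,0],[0,0,0],0.75],[[0,0,0],[0,0,0],0.75]]' --force 30

```text
time_s: 31.75
position: [0.4648, -0.0248, 0.1596]
eef_rot: [2.462, 1.948, 0.003]
force: [0.5, -0.2, 1.5]
grip_width: 0.0661
finger_force: 0.0
```

```bash
python3 -c "
from h import *
goto(.4627,-.0248,.0305,76.8)"
```

```text
t 31.75 tcp [ 0.4648 -0.0248  0.1596] grasp [ 0.4649 -0.0248  0.0986] psi 76.7 zdir [ 0.003 -0.    -1.   ] w 0.06607049148045235 q [-0.13 -0.26  1.82  0.    1.58  0.11]
turn [ 0.003 -0.    -0.002] shift now axes cm [-0.05 -0.22  6.81] shift after turn [-0.05 -0.2   6.81]
```

Call:
carry_out --plan '[[[0,0,0],[0,-0.2,2.5],0.75],[[0,0,0],[0,0,2.8],0.75],[[0,0,0],[0,0,1.5],0.75],[[0,0,0],[0,0,0],0.75],[[0,0,0],[0,0,0],0.75],[[0,0,0],[0,0,0],0.3],[[0,0,0],[0,0,0],0.3],[[0,0,0],[0,0,0],0.3]]'

```text
time_s: 32.55
position: [0.4625, -0.0243, 0.0907]
eef_rot: [2.463, 1.949, 0.002]
force: [0.1, 0.1, 0.5]
grip_width: 0.0454
finger_force: 0.0
```

Call:
carry_out --plan '[[[0,0,0],[0,0,0],0.3],[[0,0,0],[0,0,0],0.3],[[0,0,0],[0,0,-0.6],0.3],[[0,0,0],[0,0,0],0.3],[[0,0,0],[0.9,0.05,0],0.3],[[0,0,0],[0,0,0],0.3],[[0,0,0],[0,0,0],0.3],[[0,0,0],[0,0,0],0.3]]'

```text
time_s: 33.35
position: [0.4645, -0.0155, 0.0955]
eef_rot: [-2.463, -1.95, 0.001]
force: [0.2, -0.6, -1.9]
grip_width: 0.0389
finger_force: 30.0
```

```bash
python3 -c "
from h import *
goto(.4645,-.0158,.0315,76.8)"
```

```text
t 33.35 tcp [ 0.4645 -0.0155  0.0955] grasp [ 0.4644 -0.0155  0.0345] psi 76.7 zdir [-0. -0. -1.] w 0.03890232363097614 q [-0.11 -0.22  1.9  -0.    1.46  0.13]
turn [-0.     0.    -0.001] shift now axes cm [-0.03  0.01  0.3 ] shift after turn [-0.03  0.01  0.3 ]
```

Call:
carry_out --plan '[[[0,0,0],[0,0,0.3],0.3],[[0,0,0],[0,0,0.2],0.3],[[0,0,0],[0,0,0],0.3],[[0,0,0],[0,0,0],0.75],[[0,0,0],[0,0,0],0.75],[[0,0,0],[0,0,0],0.75],[[0,0,0],[0,0,0],0.75],[[0,0,0],[0,0,-2],0.75]]'

```text
time_s: 34.15
position: [0.4631, -0.0155, 0.1082]
eef_rot: [-2.461, -1.947, 0.006]
force: [0.9, -0.3, 0.5]
grip_width: 0.0656
finger_force: 0.0
```

Call:
carry_out --plan '[[[0,0,0],[0,0,-5],0.75],[[0,0,0],[0,0,-5],0.75],[[0,0,0],[3,-4,0],0.75],[[0,0,0],[3,-4,0],0.75],[[0,0,0],[1,-2,0],0.75],[[0,0,0],[0,0,0],0.75],[[0,0,0],[0,0,0],0.75],[[0,0,0],[0,0,0],0.75]]'

```text
time_s: 34.95
position: [0.3839, 0.0749, 0.2107]
eef_rot: [2.464, 1.948, -0.0]
force: [0.9, -0.4, -0.1]
grip_width: 0.0659
finger_force: 0.0
```

```bash
python3 - <<'E'
from h import *
p,d=robot.snapshot('top');P=cloud('top',d);z=P[...,2]
cv2.imwrite('pics/t3.png',cv2.resize(p[110:325,200:395],None,fx=2.7,fy=2.7))
for n,(x,y,h,a) in dict(heat=(.4642,-.0158,.032,77.3),term=(.691,.074,.022,77.6),cap=(.6969,-.1294,.059,0),coup=(.5696,-.1293,.040,0),button=(.5599,-.0206,.0426,0)).items():
    m=(np.hypot(P[...,0]-x,P[...,1]-y)<.06)&(z>h-.006)&(z<h+.004);q=P[m][:,:2]
    c=rect(q);print(n,c,'off mm',(c[0]-np.array([x,y])*1000).round(1),'dyaw',c[2]-a,'zmed',np.median(z[m]).round(4))
E
```

```text
heat (array([464.8, -16. ]), array([38.5, 59.4]), 76.9) off mm [ 0.6 -0.2] dyaw -0.3999999999999915 zmed 0.0325
term (array([692. ,  76.3]), array([21.3, 60. ]), 77.0) off mm [1.  2.3] dyaw -0.5999999999999943 zmed 0.022
cap (array([ 699.4, -129.2]), array([33.7, 34.1]), 179.1) off mm [2.5 0.2] dyaw 179.1 zmed 0.0589
coup (array([ 571.6, -151.7]), array([22.5, 69. ]), 91.6) off mm [  2.  -22.4] dyaw 91.6 zmed 0.04
button (array([560.1, -20.4]), array([11. , 13.8]), 145.9) off mm [0.2 0.2] dyaw 145.9 zmed 0.0426
```

View pics/t3.png

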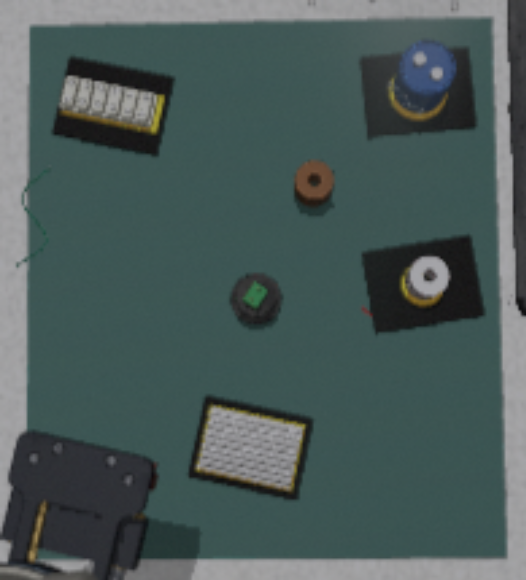

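The heat sink now sits centred on its pad at (250,448). All parts are on their pads, and the coupling is unmoved at (428,275): its odd number came from the tray rim falling inside the mask.

```bash
python3 -c "
from bench import robot
print(robot.close_job())"
```

```text
the job is handed in; nothing more can be done
None
```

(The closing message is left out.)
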